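Clear the power bank off the rail rack and hang the key pocket

TASK

First take the power bank off the top of the little rail rack and lay it flat in the middle of the cork mat. Then lift the key pocket out of the letter sorter by its two side edges and stand it upright on the bare shelf, let go and take it anew by its front and back faces, and lower it over the rail between the rack's tall cheeks, so that it hangs upright with its pocket towards the robot. Leave the lidded cup, the phone on its stand and the whistle where they are.

Things in the scene. Friction and masses are not known exactly. Their poses are not given: they have to be found in the camera images.
- rack: Fixed light-wood rack, mm. Origin: centre of underside; y along the rail, -x its front, roughly to the robot. Base 60 (x) x 108 (y) x 8; two upright cheeks 60 (x) x 12 (y), 131 high, inner faces at y = +-42. Between them a flat steel bar 16 wide (x), 10 thick, top at z = 100; front and back open. The power bank starts lying across the cheek tops.
- rail_top (a point): Centre of the top of the rack's steel bar (100 mm above the rack's origin, same axes).
- bank: Grey power bank, a plain slab 62 (x) x 130 (y) x 20 (z) mm, 0.3 kg, lying flat. Origin: centre of its underside.
- mat: Fixed square cork mat 160 x 160 x 4 mm on the shelf. Origin: centre of its underside.
- sorter: Fixed wooden letter sorter, mm. Origin: centre of underside; footprint 97 (x) x 90 (y), floor 6 thick; back wall (+x) 80 high, front wall (-x) 40 high, both 9 thick, 79 apart; ends (+-y) open. The key pocket stands in it, about 6 from either wall, so only its side edges (+-y) can be gripped there.
- holder: Bare aluminium key pocket, 0.16 kg, mm: upside-down U with a pocket in front. Origin: underside, midway between the legs; z up. Legs 64 (y) x 80 high x 6 thick, outer faces x = +-21, inner x = +-15; top plate z = 74 to 80. Pocket x = -46 to -21, z = 0 to 32, 64 wide. Grips: 64 over the side edges (y), 42 front to back (x) above the pocket. Stands steadily by itself.
- holder_saddle (a point): Centre of the underside of the key pocket's top plate (z = 74 mm in its frame): comes to lie on rail_top.
- holder_pocket (a point): Centre of the key pocket's pocket mouth (x = -33, z = 32 mm in its frame); shows which side is the front.
- cup: White ceramic cup with a grey plastic lid, 84 mm across, 108 mm high. Origin: centre of its underside. Bystander.
- phone: Black phone leaning on an aluminium stand, one piece about 90 x 75 mm, 160 mm high. Origin: centre of the stand's underside. Bystander.
- whistle: Small steel whistle, about 56 mm long and 22 mm high. Origin: underneath its round chamber. Bystander.
Mind the look-alikes: they are no part of the job. Of the things that look like the bank, the middle-sized one is meant.

How it is judged:
By the outcome, as a careful person would: the job done as asked, in the order asked, and still so for the second after the job is handed in, with the robot touching nothing.
It also fails if it takes over 72 s, if anything falls off the work surface, if the arm or the gripper's body presses on something with over 40 N, if the wrist force passes 120 N, or if a joint passes its speed limit or range.

ROBOT

A 6-joint arm with a two-finger parallel gripper is mounted at the origin on the work surface. World frame = base frame: x ahead of the robot, y to its left, z up, the work surface at z = 0. Lengths are in m, angles in rad, forces in N, time in s.
With the tool pointing down it reaches from about 0.4 to 0.825 m from the base axis. Payload 7 kg.
Tool frame: the origin (TCP) lies between the finger pads; the fingertips stand 11 mm ahead of it and the grasp point (between the pads) lies 8 mm behind it; z points along the fingers, y is the line along which they close (so a half turn about z gives the same grasp; the last joint's range is limited). The gripper opens to 88 mm and grips with 3 to 60 N. Pads are 19 mm wide; open, the fingers measure 130 mm over their backs; the gripper's body (78 mm by 193 mm) begins 47 mm behind the grasp point.
Start: joints at [-0.933, 0.359, 0.012, 0, -1.224, -0.288], TCP at [0.231, -0.634, 0.238] pointing down, gripper open.
Joint ranges: [-3.07, 3.07], [-1.43, 2.12], [-1.02, 1.25], [-3.03, 1.67], [-3.05, -0], [-3.03, 3.03]. Speed limits (rad/s): [2.39, 2.39, 3.01, 3.14, 3.14, 3.14].

INTERFACE

Orientations are given as a 3x3 rotation matrix whose columns are the frame's x, y, z axes.
In Python, from cell import r gives the robot as it stands.
- The arm moves only by the tool arm_command, never from a script. Its argument "deltas" is a list of rows, each a list of 5 numbers: the closure in counts, from 0 (fully open) to 255 (shut), then the shift along the tool's x, y, z in mm, then the turn about the tool's z in rad. In form: [[jaw, dx, dy, dz, spin], ...]. A call has 1 to 10 rows; each row is the pose to reach, as a shift and turn from the pose commanded when the call began, along the tool's axes at that moment; what a row does not reach only later rows make up. A row lasts 1/12 s, in which the tool goes at most 41.7 mm and 7.16 degrees, less where a joint would pass 70% of its speed; a pose out of reach is approached as far as the arm can. A call with a gripper value outside its range is refused whole. The fingers move at their own pace and stop on an object; "squeeze" is the grip in N (left out, the last holds). Time passes only in rows, so rows that repeat a pose let the fingers close. It gives the time, the measured TCP pose, the force, the opening and the grip force at its end, in the units of the state.
- r.get_obs(): the state, without advancing time (a new reading comes with each control period).
- r.read_camera(name): name is "scene" or "top"; returns a dict with "color" (400x640x3 uint8, blue, green, red), "K" (3x3 intrinsics, pixels), "dist" ([k1, k2, p1, p2, k3] as OpenCV has them; the pictures are not rectified), "origin" and "orientation" of the camera in the world. Camera axes: x right, y up, looking along -z (the intrinsics and any distortion apply to the point x, -y, -z); pixel columns grow to the right and rows downward; lengths in m; the calibration is good to about 2 mm. A picture is of the moment at which its call begins. There is no depth.
- r.sign_off(): hands the job in; it is judged then, once.
The state is a dict: "time_s": time; "joint_pos": joint angles; "joint_velocities": joint speeds; "effort": joint torques, N m; "eef_pos": TCP position; "orientation": TCP orientation; "wrist_force": force on the tool from outside, world axes, zero at the start; "torque": the same for the moment, N m; "opening": finger opening in m; "finger_force": force on a finger pad.
Only numpy, scipy, OpenCV 4.12 (cv2) and the standard library are available. Lean on these libraries where they do the work, as an engineer would, in place of code of your own. Each camera call takes 0.05 s, during which the arm holds its last target. There are 200 camera calls.

## Working session

There is one attempt and no reset: what is moved stays moved. The work goes in short steps, Python scripts to look and compute and a tool call to move; the robot and the scene stay as the last step left them, time stands still between calls to the robot, and variables do not carry over. Pictures are saved under pics/ and viewed, at most 13 in all, crops included, and the job is handed in when it is done.

Besides the shell and the picture viewer there is one more tool, called as name(argument=value, ...), one argument or row to a line, values as JSON. arm_command: Moves the arm, as the interface text tells. Its arguments: {"type":"object","properties":{"deltas":{"type":"array"},"squeeze":{"type":"number"}},"required":["deltas"]}

```bash
mkdir -p pics; ls; python3 - <<'E'
from cell import r
import cv2,numpy as np
o=r.get_obs();print({k:np.round(v,3).tolist() for k,v in o.items()})
for n in("scene","top"):
    c=r.read_camera(n);cv2.imwrite(f"pics/{n}0.png",c["color"]);print(n,np.round(c["K"],1).tolist(),c["dist"],np.round(c["origin"],3),np.round(c["orientation"],3).tolist())
E
```

```text
pics
{'time_s': 0.0, 'joint_pos': [-0.933, 0.359, 0.011, -0.0, -1.224, -0.288], 'joint_velocities': [0.001, -0.002, -0.001, 0.0, 0.001, 0.001], 'effort': [0.001, -58.272, 29.306, 6.997, 0.007, -0.0], 'eef_pos': [0.231, -0.634, 0.237], 'orientation': [[-0.939, -0.343, -0.001], [-0.343, 0.939, 0.002], [0.0, 0.002, -1.0]], 'wrist_force': [0.601, -1.254, -0.079], 'torque': [0.006, 0.038, -0.031], 'finger_force': 0.0, 'opening': 0.088}
scene [[380.4, 0.0, 319.8], [0.0, 380.4, 200.0], [0.0, 0.0, 1.0]] [0.02466229 0.         0.         0.         0.        ] [ 0.934 -0.025  0.761] [[0.086, -0.854, 0.514], [0.996, 0.068, -0.053], [0.01, 0.516, 0.856]]
top [[417.2, 0.0, 314.6], [0.0, 417.2, 198.9], [0.0, 0.0, 1.0]] [0.00126635 0.         0.         0.         0.        ] [ 0.498 -0.017  0.915] [[-0.009, 0.999, -0.037], [-1.0, -0.009, -0.001], [-0.002, 0.037, 0.999]]
```

View pics/scene0.png

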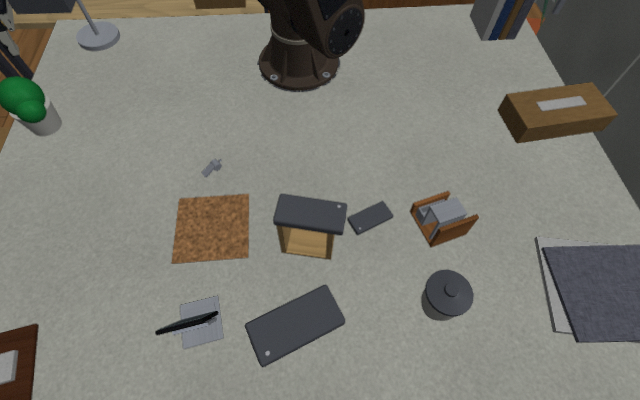

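View pics/top0.png

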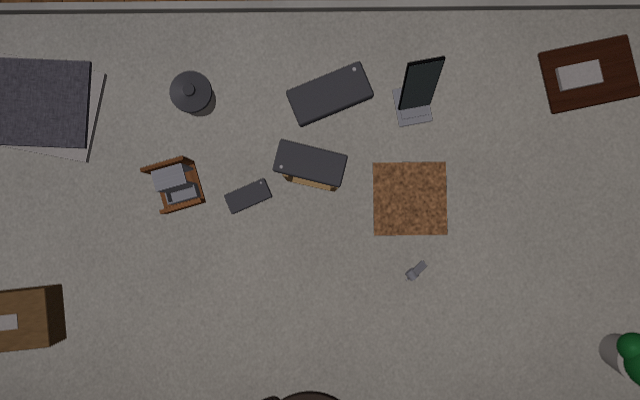

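Bank candidates, as scene pixel / top pixel:
- On the rack, middle-sized: (310,213) / (310,163).
- Small one on the shelf: (370,218) / (248,196).
- Large one on the shelf: (295,325) / (330,94).

I choose the one on the rack. The mat is at top (410,198), the sorter with the key pocket at top (173,185), the cup at (190,92), the phone at (418,90) and the whistle at (415,270).

```bash
cat > h.py <<'E'
import cv2,numpy as np
from cell import r
F=np.diag([1.,-1,-1])
def rays(c,px):
    u=cv2.undistortPoints(np.float64(px).reshape(-1,1,2),c["K"],np.array(c["dist"]))[:,0]
    d=np.c_[u,np.ones(len(u))]@F@np.array(c["orientation"]).T
    return d/np.linalg.norm(d,axis=1)[:,None]
def plane(c,px,z):
    d=rays(c,px);o=np.array(c["origin"]);return o+d*((z-o[2])/d[:,2])[:,None]
def tri(c1,p1,c2,p2):
    out=[]
    for a,b in zip(rays(c1,p1),rays(c2,p2)):
        o1,o2=np.array(c1["origin"]),np.array(c2["origin"])
        s=np.linalg.lstsq(np.c_[a,-b],o2-o1,rcond=None)[0]
        q1,q2=o1+a*s[0],o2+b*s[1];out.append([*(q1+q2)/2,np.linalg.norm(q1-q2)])
    return np.array(out)
def proj(c,P):
    q=(np.atleast_2d(P)-c["origin"])@np.array(c["orientation"])@F
    return cv2.projectPoints(q,np.zeros(3),np.zeros(3),c["K"],np.array(c["dist"]))[0][:,0]
def tool(dw):  # world shift -> tool mm
    o=r.get_obs();return np.round(np.array(o["orientation"]).T@np.array(dw)*1000,1)
E
python3 - <<'E'
from h import *
a=cv2.imread("pics/top0.png");b=cv2.imread("pics/scene0.png")
A=cv2.resize(a[130:222,130:360],None,fx=3,fy=3,interpolation=2);B=cv2.resize(b[180:272,260:490],None,fx=3,fy=3,interpolation=2)
cv2.imwrite("pics/crop1.png",np.vstack([A,B]))
T=r.read_camera("top");S=r.read_camera("scene")
for n,c,roi in(("top",T,(265,130,355,196)),("scene",S,(265,185,355,245))):
    im=c["color"];x0,y0,x1,y1=roi
    hsv=cv2.cvtColor(im,cv2.COLOR_BGR2HSV)[y0:y1,x0:x1]
    print(n,"bank px",im[163 if n=="top" else 208,310 ],"front?",im[225,310])
    m=((hsv[...,2]<90)&(hsv[...,1]<70)).astype(np.uint8)
    cs=cv2.findContours(m,0,2)[0];k=max(cs,key=cv2.contourArea)
    R=cv2.minAreaRect(k);print(R,(cv2.boxPoints(R)+[x0,y0]).round(1).tolist(),cv2.contourArea(k))
for n,c in(("top",T),("scene",S)):
    hsv=cv2.cvtColor(c["color"],cv2.COLOR_BGR2HSV)
    m=((hsv[...,0]<22)&(hsv[...,1]>90)).astype(np.uint8);m=cv2.morphologyEx(m,3,np.ones((5,5)))
    for k in cv2.findContours(m,0,2)[0]:
        if cv2.contourArea(k)>300: 
            R=cv2.minAreaRect(k);P=plane(c,[R[0]],0.004);print(n,np.round(R[0],1),np.round(R[1],1),R[2],P.round(3), plane(c,cv2.boxPoints(R),.004)[:,:2].round(3).tolist())
E
```

```text
top bank px [67 63 65] front? [113 117 122]
((44.715240478515625, 32.587955474853516), (70.63739776611328, 33.921627044677734), 13.79948616027832) [[271.4, 170.6], [279.5, 137.7], [348.1, 154.5], [340.0, 187.5]] 2273.5
scene bank px [74 70 67] front? [72 67 64]
((44.710594177246094, 28.920608520507812), (70.99518585205078, 32.23491668701172), 8.820380210876465) [[272.2, 224.4], [277.1, 192.6], [347.3, 203.4], [342.3, 235.3]] 2123.5
top [ 30.5 317.7] [60.9 67.4] 84.2894058227539 [[0.28  0.6   0.004]] [[0.339, 0.68], [0.352, 0.535], [0.222, 0.52], [0.209, 0.665]]
top [409.5 198. ] [72. 73.] 90.0 [[ 0.532 -0.224  0.004]] [[0.612, -0.145], [0.61, -0.305], [0.453, -0.302], [0.454, -0.143]]
top [172.5 184.7] [51.1 53.3] 73.3007583618164 [[0.566 0.294 0.004]] [[0.603, 0.366], [0.636, 0.255], [0.528, 0.222], [0.496, 0.334]]
top [590.   73.6] [62.5 94.5] 78.11134338378906 [[ 0.803 -0.626  0.004]] [[0.851, -0.512], [0.893, -0.717], [0.756, -0.74], [0.714, -0.536]]
scene [ 18.5 361.5] [75. 37.] 90.0 [[ 0.777 -0.551  0.004]] [[0.705, -0.606], [0.712, -0.538], [0.842, -0.5], [0.835, -0.562]]
scene [303.7 241.9] [57.3 25.6] 8.130102157592773 [[ 0.584 -0.023  0.004]] [[0.599, -0.088], [0.538, -0.079], [0.568, 0.045], [0.627, 0.031]]
scene [210.  228.2] [64.2 80.1] 86.42366790771484 [[ 0.534 -0.227  0.004]] [[0.449, -0.327], [0.45, -0.144], [0.611, -0.134], [0.609, -0.3]]
scene [444.9 216. ] [47.  61.5] 69.775146484375 [[0.545 0.301 0.004]] [[0.509, 0.223], [0.462, 0.373], [0.581, 0.375], [0.621, 0.236]]
scene [557.4 111.4] [ 49.5 117.1] 81.51105499267578 [[0.254 0.683 0.004]] [[0.182, 0.538], [0.143, 0.886], [0.322, 0.818], [0.354, 0.501]]
scene [418.   4.] [  8. 112.] 90.0 [[-0.256  0.415  0.004]] [[-0.293, 0.231], [-0.262, 0.608], [-0.219, 0.595], [-0.248, 0.225]]
scene [168.4  30.4] [ 69.4 320.4] 87.09898376464844 [[-0.173 -0.396  0.004]] [[-0.335, -0.92], [-0.373, 0.119], [-0.015, 0.095], [-0.003, -0.809]]
```

View pics/crop1.png

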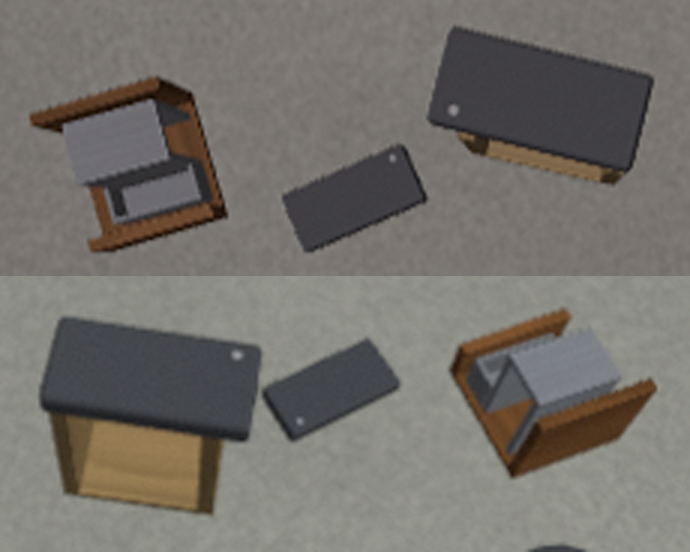

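The crop confirms it: the bank on the rack (top view, upper right) is the middle-sized one. The key pocket stands in the sorter with its pocket towards the robot. Next I measure heights from both views.

```bash
python3 - <<'E'
from h import *
T=r.read_camera("top");S=r.read_camera("scene")
# bank: -x,-y ; -x,+y corners
t=[[340,187.2],[271.8,170.7]];s=[[277.5,193],[347,203.8]]
print("bank",tri(T,t,S,s).round(4))
for z in(.146,.151):
    P=plane(T,[[271.8,170.7],[279.5,138],[347.8,154.6],[340,187.2]],z)[:,:2]
    print(z,P.mean(0).round(4),[np.linalg.norm(P[i]-P[i-1]).round(4) for i in range(4)],"yaw of y axis",np.degrees(np.arctan2(*(P[0]-P[3]+P[1]-P[2])[::-1])))
# holder top plate & sorter points from crop: top crop(px), scene crop
tc=lambda p:np.array(p)/3+[130,130]
sc=lambda p:(np.array(p)-[0,276])/3+[260,180]
# top-plate corners: (-x,+y),( -x,-y),(+x,-y) in top; scene same
print("holder",tri(T,tc([[82,184],[168,158],[155,100]]),S,sc([[585,330],[510,357],[535,405]])).round(4))
for n,c in(("top",T),("scene",S)):
    hsv=cv2.cvtColor(c["color"],cv2.COLOR_BGR2HSV); x0,y0=(135,145) if n=="top" else (405,185)
    print(n);print(c["color"][y0:y0+70:3,x0:x0+75:3].mean(2).astype(int)) if 0 else None
E
```

```text
bank [[ 0.5475 -0.0646  0.152   0.0025]
 [ 0.5794  0.0622  0.1483  0.0007]]
0.146 [ 0.594  -0.0082] [np.float64(0.1297), np.float64(0.0624), np.float64(0.1303), np.float64(0.0622)] yaw of y axis 75.81499367838214
0.151 [ 0.5934 -0.0083] [np.float64(0.1289), np.float64(0.062), np.float64(0.1294), np.float64(0.0618)] yaw of y axis 75.81499367838217
holder [[5.468e-01 2.972e-01 8.510e-02 9.000e-04]
 [5.637e-01 2.403e-01 8.460e-02 1.100e-03]
 [6.022e-01 2.481e-01 8.610e-02 1.000e-04]]
top
scene
```

arm_command(
  deltas=[
    [0, -40, 33, 0, -0.1],
    [0, -80, 66, 0, -0.2],
    [0, -110, 92, 0, -0.3],
    [0, -140, 117, 0, -0.4],
    [0, -170, 142, 0, -0.5],
    [0, -200, 167, 0, -0.6],
    [0, -230, 192, 0, -0.7],
    [0, -260, 217, 0, -0.8],
    [0, -277, 231, 0, -0.9],
    [0, -277, 231, 0, -0.97],
  ],
)

```text
time_s: 1.13
eef_pos: [0.4145, -0.3187, 0.2381]
orientation: [[-0.24, -0.971, 0.002], [-0.971, 0.24, 0.0], [-0.001, -0.002, -1.0]]
wrist_force: [-0.2, -1.0, -0.2]
opening: 0.0878
finger_force: 0.0
```

```bash
python3 - <<'E'
from h import *
o=r.get_obs();print(o["time_s"],np.round(o["eef_pos"],4),np.round(o["orientation"],3).tolist(),np.round(o["joint_pos"],2))
print(tool(np.array([.5935,-.0083,.2])-o["eef_pos"]),np.degrees(np.arctan2(o["orientation"][1][1],o["orientation"][0][1])))
E
```

```text
1.1333 [ 0.4145 -0.3187  0.2381] [[-0.24, -0.971, 0.002], [-0.971, 0.24, 0.0], [-0.001, -0.002, -1.0]] [-0.28  0.11 -0.32 -0.   -1.14  0.04]
[-344.2  -99.4   38.4] 166.14198776544114
```

arm_command(
  deltas=[
    [0, -34, -10, 0, 0],
    [0, -74, -21, 0, 0],
    [0, -114, -33, 0, 0],
    [0, -154, -44, 5, 0],
    [0, -194, -56, 10, 0],
    [0, -234, -67, 15, 0],
    [0, -270, -78, 20, 0],
    [0, -306, -88, 25, 0],
    [0, -334, -96, 30, 0],
    [0, -344, -99, 30, 0],
  ],
)

```text
time_s: 1.97
eef_pos: [0.5949, -0.0102, 0.2062]
orientation: [[-0.246, -0.969, -0.001], [-0.969, 0.246, -0.0], [0.0, 0.001, -1.0]]
wrist_force: [-0.1, -1.2, -0.5]
opening: 0.0874
finger_force: 0.0
```

```bash
python3 - <<'E'
from h import *
o=r.get_obs();T=r.read_camera("top");S=r.read_camera("scene")
print(tool(np.array([.5935,-.0083,.146])-o["eef_pos"]),np.degrees(np.arctan2(o["orientation"][1][1],o["orientation"][0][1])))
a=T["color"];b=S["color"]
cv2.imwrite("pics/c2.png",np.vstack([cv2.resize(i,None,fx=3,fy=3,interpolation=2) for i in (a[120:210,220:400],b[160:250,220:400])]))
E
```

```text
[-1.6  1.8 60.2] 165.76245969438983
```

View pics/c2.png

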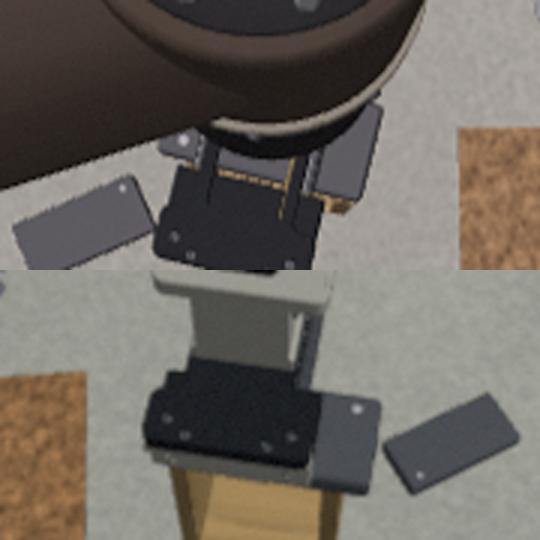

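The gripper is square above the bank (top row, bank ends at (180,140) and (350,150) in the crop). Now I descend and grip.

arm_command(
  deltas=[
    [0, -2, 2, 15, 0],
    [0, -2, 2, 30, 0],
    [0, -2, 2, 45, 0],
    [0, -2, 2, 55, 0],
    [0, -2, 2, 60, 0],
    [0, -2, 2, 60, 0],
    [120, -2, 2, 60, 0],
    [255, -2, 2, 60, 0],
    [255, -2, 2, 60, 0],
    [255, -2, 2, 60, 0],
  ],
  squeeze=25,
)

```text
time_s: 2.9
eef_pos: [0.5926, -0.0111, 0.1483]
orientation: [[-0.248, -0.969, 0.001], [-0.969, 0.248, 0.0], [-0.001, -0.001, -1.0]]
wrist_force: [0.2, 0.4, 0.5]
opening: 0.0664
finger_force: 0.0
```

arm_command(
  deltas=[
    [255, 0, 0, 0, 0],
    [255, 0, 0, 0, 0],
    [255, 0, 0, 0, 0],
    [255, 0, 0, -3, 0],
    [255, 0, 0, -8, 0],
    [255, 0, 0, -15, 0],
    [255, 0, 0, -30, 0],
    [255, 0, 0, -45, 0],
    [255, 0, 0, -55, 0],
    [255, 0, 0, -60, 0],
  ],
)

```text
time_s: 3.73
eef_pos: [0.5931, -0.011, 0.2095]
orientation: [[-0.248, -0.969, 0.002], [-0.969, 0.248, 0.0], [-0.001, -0.002, -1.0]]
wrist_force: [0.3, -0.5, -2.9]
opening: 0.0617
finger_force: 25.0
```

```bash
python3 - <<'E'
from h import *
o=r.get_obs();T=r.read_camera("top")
hsv=cv2.cvtColor(T["color"],cv2.COLOR_BGR2HSV)
m=((hsv[...,0]<22)&(hsv[...,1]>90)).astype(np.uint8)[140:255,365:460]
ys,xs=np.nonzero(cv2.morphologyEx(m,3,np.ones((5,5))));print("mat px",xs.mean()+365,ys.mean()+140,plane(T,[[xs.mean()+365,ys.mean()+140]],.004))
print(o["eef_pos"],tool(np.array([.532,-.2240,.18])-o["eef_pos"]),np.degrees(np.arctan2(o["orientation"][1][1],o["orientation"][0][1])),o["opening"],o["finger_force"])
E
```

```text
mat px 409.5011450381679 198.37137404580153 [[ 0.53129152 -0.22369457  0.004     ]]
[ 0.59305927 -0.0110008   0.20946762] [221.5   6.4  29.2] 165.6275505555133 0.061682989918289216 24.999229609966278
```

arm_command(
  deltas=[
    [255, 8, 0, 0, -0.03],
    [255, 26, 1, 0, -0.06],
    [255, 54, 2, 0, -0.09],
    [255, 86, 3, 0, -0.12],
    [255, 118, 4, 0, -0.15],
    [255, 150, 5, 10, -0.18],
    [255, 180, 6, 20, -0.21],
    [255, 205, 7, 30, -0.24],
    [255, 219, 7, 40, -0.24],
    [255, 224, 7, 50, -0.24],
  ],
)

```text
time_s: 4.62
eef_pos: [0.5286, -0.2282, 0.1563]
orientation: [[-0.013, -1.0, -0.001], [-1.0, 0.013, 0.0], [-0.0, 0.001, -1.0]]
wrist_force: [0.5, 0.0, -3.6]
opening: 0.0621
finger_force: 25.0
```

```bash
python3 - <<'E'
from h import *
o=r.get_obs();T=r.read_camera("top");S=r.read_camera("scene")
print(o["eef_pos"],tool(np.array([.5315,-.2265,.04])-o["eef_pos"]),np.degrees(np.arctan2(o["orientation"][1][1],o["orientation"][0][1])),o["opening"],o["finger_force"])
a=T["color"];b=S["color"]
cv2.imwrite("pics/c3.png",np.vstack([np.hstack([cv2.resize(i,None,fx=3,fy=3,interpolation=2) for i in (a[130:230,260:360],b[170:270,150:250])]),np.hstack([cv2.resize(i,None,fx=3,fy=3,interpolation=2) for i in (b[170:270,260:360],b[170:270,400:500])])]))
# mat corners seen before: triangulated from first pictures
a=cv2.imread("pics/top0.png");b=cv2.imread("pics/scene0.png")
P={}
for n,im,(x0,y0,x1,y1) in(("t",a,(365,150,460,245)),("s",b,(160,185,265,275))):
    hsv=cv2.cvtColor(im,cv2.COLOR_BGR2HSV)[y0:y1,x0:x1];m=((hsv[...,0]<22)&(hsv[...,1]>90)).astype(np.uint8)
    k=max(cv2.findContours(cv2.morphologyEx(m,3,np.ones((5,5))),0,2)[0],key=cv2.contourArea)
    q=cv2.minEnclosingTriangle(k) if 0 else cv2.approxPolyDP(cv2.convexHull(k),6,True)[:,0]+[x0,y0];P[n]=q;print(n,q.tolist())
E
```

```text
[ 0.52855004 -0.22823101  0.15634049] [ -1.7  -3.4 116.3] 179.23911733342712 0.062120282379418114 24.99890685081482
t [[444, 162], [446, 233], [374, 234], [373, 163]]
s [[248, 195], [247, 256], [172, 262], [179, 199]]
```

View pics/c3.png

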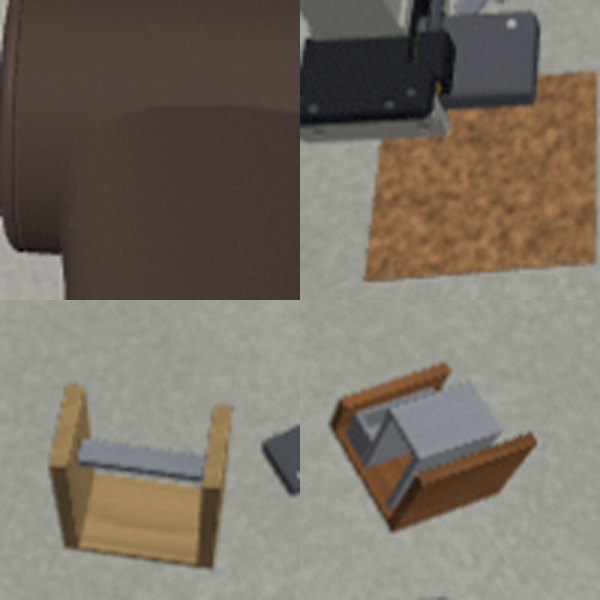

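The bank hangs above the mat. The rack is now open, with the steel bar visible at about scene (307,222). I lower most of the way while triangulating the mat's height.

arm_command(
  deltas=[
    [255, -1, -2, 10, 0],
    [255, -2, -3, 28, 0],
    [255, -2, -3, 46, 0],
    [255, -2, -3, 64, 0],
    [255, -2, -3, 82, 0],
    [255, -2, -3, 96, 0],
    [255, -2, -3, 106, 0],
    [255, -2, -3, 116, 0],
    [255, -2, -3, 120, 0],
    [255, -2, -3, 120, 0],
  ],
)

```text
time_s: 5.55
eef_pos: [0.5327, -0.2239, 0.0368]
orientation: [[-0.011, -1.0, -0.001], [-1.0, 0.011, 0.0], [-0.0, 0.001, -1.0]]
wrist_force: [-0.9, 0.2, -3.1]
opening: 0.0619
finger_force: 25.0
```

```bash
python3 - <<'E'
from h import *
o=r.get_obs();T=r.read_camera("top");S=r.read_camera("scene")
print("mat",tri(T,np.array([[444,162],[446,233],[374,234],[373,163]])+.5,S,np.array([[172,262],[179,199],[248,195],[247,256]])+.5).round(4))
print(o["eef_pos"],tool(np.array([.5315,-.2265,.022])-o["eef_pos"]),o["wrist_force"])
b=S["color"]
cv2.imwrite("pics/s3.png",b)
E
```

```text
mat [[ 0.6089 -0.2999  0.0057  0.0023]
 [ 0.4541 -0.3014  0.0054  0.002 ]
 [ 0.4531 -0.1451  0.0011  0.003 ]
 [ 0.6083 -0.1447  0.005   0.0025]]
[ 0.53274536 -0.22392314  0.0367678 ] [ 2.6  1.2 14.8] [-0.92389254  0.22869724 -3.06915523]
```

arm_command(
  deltas=[
    [255, 2, 1, 4, 0],
    [255, 2, 1, 8, 0],
    [255, 2, 1, 11, 0],
    [255, 2, 1, 12, 0],
    [255, 2, 1, 13, 0],
    [255, 2, 1, 14, 0],
    [255, 2, 1, 14.5, 0],
    [255, 2, 1, 14.5, 0],
    [255, 2, 1, 14.5, 0],
  ],
)

```text
time_s: 6.4
eef_pos: [0.5319, -0.2264, 0.0231]
orientation: [[-0.011, -1.0, 0.0], [-1.0, 0.011, -0.0], [0.0, -0.0, -1.0]]
wrist_force: [0.3, 0.5, -3.4]
opening: 0.0617
finger_force: 25.0
```

arm_command(
  deltas=[
    [255, 0, 0, 0.7, 0],
    [255, 0, 0, 1, 0],
    [255, 0, 0, 1, 0],
    [255, 0, 0, 1, 0],
  ],
)

```text
time_s: 6.73
eef_pos: [0.5318, -0.2264, 0.0221]
orientation: [[-0.011, -1.0, 0.0], [-1.0, 0.011, 0.0], [-0.0, -0.0, -1.0]]
wrist_force: [-0.4, 0.2, -3.2]
opening: 0.0616
finger_force: 25.0
```

arm_command(
  deltas=[
    [255, 0, 0, 0.7, 0],
    [255, 0, 0, 1, 0],
    [255, 0, 0, 1, 0],
    [255, 0, 0, 1, 0],
  ],
)

```text
time_s: 7.07
eef_pos: [0.5319, -0.2264, 0.0211]
orientation: [[-0.011, -1.0, 0.0], [-1.0, 0.011, -0.0], [0.0, -0.0, -1.0]]
wrist_force: [0.4, -0.6, -1.5]
opening: 0.0619
finger_force: 25.0
```

arm_command(
  deltas=[
    [255, 0, 0, 0.5, 0],
    [255, 0, 0, 0.5, 0],
    [200, 0, 0, 0.5, 0],
    [0, 0, 0, 0.5, 0],
    [0, 0, 0, 0.5, 0],
    [0, 0, 0, 0.5, 0],
    [0, 0, 0, 0.5, 0],
    [0, 0, 0, 0.5, 0],
    [0, 0, 0, -10, 0],
    [0, 0, 0, -30, 0],
  ],
)

```text
time_s: 7.9
eef_pos: [0.5302, -0.2262, 0.0497]
orientation: [[-0.011, -1.0, -0.004], [-1.0, 0.011, 0.001], [-0.001, 0.004, -1.0]]
wrist_force: [0.2, -0.1, -0.1]
opening: 0.0875
finger_force: 0.0
```

arm_command(
  deltas=[
    [0, 0, 0, -40, 0],
    [0, 0, 0, -80, 0],
    [0, 0, 0, -120, 0],
    [0, -40, 0, -150, 0],
    [0, -80, 0, -160, 0],
    [0, -120, 0, -160, 0],
    [0, -160, 0, -160, 0],
    [0, -200, 0, -160, 0],
    [0, -230, 0, -160, 0],
    [0, -230, 0, -160, 0],
  ],
)

```text
time_s: 8.73
eef_pos: [0.5346, 0.0081, 0.2123]
orientation: [[-0.007, -1.0, 0.002], [-1.0, 0.007, 0.001], [-0.001, -0.002, -1.0]]
wrist_force: [0.1, 0.3, 0.0]
opening: 0.0876
finger_force: 0.0
```

```bash
python3 - <<'E'
from h import *
o=r.get_obs();T=r.read_camera("top");S=r.read_camera("scene")
print(o["eef_pos"],o["joint_pos"].round(2) if hasattr(o["joint_pos"],"round") else o["joint_pos"])
cv2.imwrite("pics/t4.png",T["color"]);cv2.imwrite("pics/s4.png",S["color"])
def big(i,x,y,w,h,f):return cv2.resize(i[y:y+h,x:x+w],None,fx=f,fy=f,interpolation=2)
t,s=T["color"],S["color"]
cv2.imwrite("pics/c4.png",np.vstack([np.hstack([big(t,360,150,100,100,3),big(t,130,145,100,100,3)]),np.hstack([big(s,165,180,100,100,3),big(s,400,180,100,100,3)])]))
E
```

```text
[0.5346309  0.00811107 0.21230922] [ 0.38  0.15 -0.34 -0.   -1.09 -0.39]
```

View pics/c4.png

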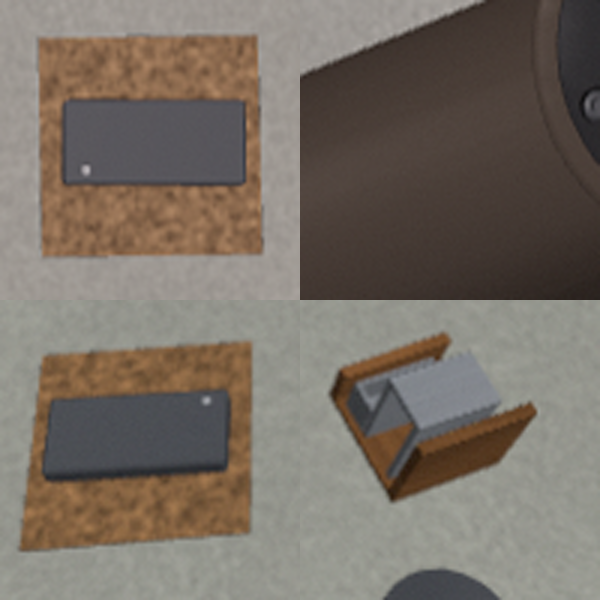

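The bank lies flat in the middle of the mat. Now I work out the holder pose from the first pictures.

```bash
python3 - <<'E'
from h import *
o=r.get_obs();T=r.read_camera("top");S=r.read_camera("scene")
tc=lambda p:np.array(p)/3+[130,130]
sc=lambda p:(np.array(p)-[0,276])/3+[260,180]
def rect(P,n):
    P=P[:,:2];e=[P[1]-P[0],P[2]-P[1],P[3]-P[2],P[0]-P[3]]
    u=(P[0]-P[1]+P[3]-P[2]);print(n,P.mean(0).round(4),"sizes",[np.linalg.norm(x).round(4) for x in e],"yaw",round(np.degrees(np.arctan2(u[1],u[0]))-90,1))
# order (+y,+x),(-y,+x),(-y,-x),(+y,-x)
rect(plane(T,tc([[63,125],[155,100],[168,158],[81,184]]),.086),"holder top view")
rect(plane(S,sc([[620,380],[535,406],[509,357],[588,328]]),.086),"holder scene view")
# sorter front wall top inner/outer & back wall: outer corners of back top (z .08), front top (z .04)
print("back top outer +y,-y",plane(T,tc([[30,116],[157,78]]),.08)[:,:2].round(4).tolist())
print("front top outer +y,-y",plane(T,tc([[101,251],[226,215]]),.04)[:,:2].round(4).tolist())
# rack bar & cheeks from scene c3 crop (x0=260,y0=170, shown at +0,+300)
q=lambda p:(np.array(p)-[0,300])/3+[260,170]
bar=plane(S,q([[204,458],[80,440],[203,478],[80,462]]),.1);print("bar",bar[:,:2].round(4).tolist())
print("cheek tops",plane(S,q([[214,404],[231,404],[67,385],[87,385]]),.131)[:,:2].round(4).tolist(),plane(S,q([[204,487],[222,487],[50,466],[70,466]]),.131)[:,:2].round(4).tolist())
E
```

```text
holder top view [0.5746 0.2734] sizes [np.float64(0.0632), np.float64(0.0397), np.float64(0.0601), np.float64(0.0412)] yaw 15.5
holder scene view [0.5753 0.2744] sizes [np.float64(0.0638), np.float64(0.0394), np.float64(0.0628), np.float64(0.0434)] yaw 15.3
back top outer +y,-y [[0.593, 0.3337], [0.6178, 0.2487]]
front top outer +y,-y [[0.5024, 0.3003], [0.5268, 0.2129]]
bar [[0.591, 0.0272], [0.5711, -0.0529], [0.6054, 0.0251], [0.5874, -0.0535]]
cheek tops [[0.5689, 0.0349], [0.5697, 0.0457], [0.5471, -0.0582], [0.5482, -0.0454]] [[0.627, 0.0228], [0.6279, 0.0338], [0.6049, -0.0708], [0.6059, -0.0585]]
```

Holder: about (0.575, 0.274), yaw about 16°, top about 0.086 (triangulated 0.085). Both views agree, and its sizes come out near 64 × 42. Rack bar: centre about (0.588, -0.013), yaw about -14°. I go above the sorter to grip the front leg's side edges.

arm_command(
  deltas=[
    [0, -20, -2, 0, 0.12],
    [0, -50, -5, 0, 0.24],
    [0, -80, -8, 0, 0.36],
    [0, -110, -11, 0, 0.48],
    [0, -140, -14, 0, 0.6],
    [0, -170, -17, 0, 0.72],
    [0, -200, -20, 0, 0.84],
    [0, -230, -23, 0, 0.96],
    [0, -252, -25, 0, 1.08],
    [0, -262, -26, 0, 1.2],
  ],
)

```text
time_s: 9.77
eef_pos: [0.5641, 0.2663, 0.2107]
orientation: [[-0.938, -0.346, -0.0], [-0.346, 0.938, -0.0], [0.0, -0.0, -1.0]]
wrist_force: [0.7, -0.1, -0.4]
opening: 0.0875
finger_force: 0.0
```

arm_command(
  deltas=[
    [0, 0, 0, 0, 0.08],
    [0, 0, 0, 10, 0.08],
    [0, 0, 0, 30, 0.08],
    [0, 0, 0, 45, 0.08],
    [0, 0, 0, 50, 0.08],
    [0, 0, 0, 50, 0.08],
  ],
)

```text
time_s: 10.27
eef_pos: [0.5627, 0.2634, 0.1591]
orientation: [[-0.961, -0.276, -0.003], [-0.276, 0.961, -0.002], [0.003, -0.001, -1.0]]
wrist_force: [0.6, 0.8, 0.3]
opening: 0.0874
finger_force: 0.0
```

```bash
python3 - <<'E'
from h import *
o=r.get_obs();T=r.read_camera("top");S=r.read_camera("scene")
print(o["eef_pos"],tool(np.array([.5606,.2699,.050])-o["eef_pos"]),np.degrees(np.arctan2(o["orientation"][1][1],o["orientation"][0][1])),np.round(o["joint_pos"],2))
def big(i,x,y,w,h,f):return cv2.resize(i[y:y+h,x:x+w],None,fx=f,fy=f,interpolation=2)
t,s=T["color"],S["color"];cv2.imwrite("pics/t5.png",t)
# rack in the top view if free; gripper in scene view
cv2.imwrite("pics/c5.png",np.hstack([big(s,390,140,110,110,3.6),big(t,265,125,110,110,3.6)]))
E
```

```text
[0.56274214 0.26342556 0.15914365] [  0.3   6.8 109.1] 106.04142163892676 [ 0.75  0.33 -0.21 -0.   -1.03 -2.04]
```

View pics/c5.png

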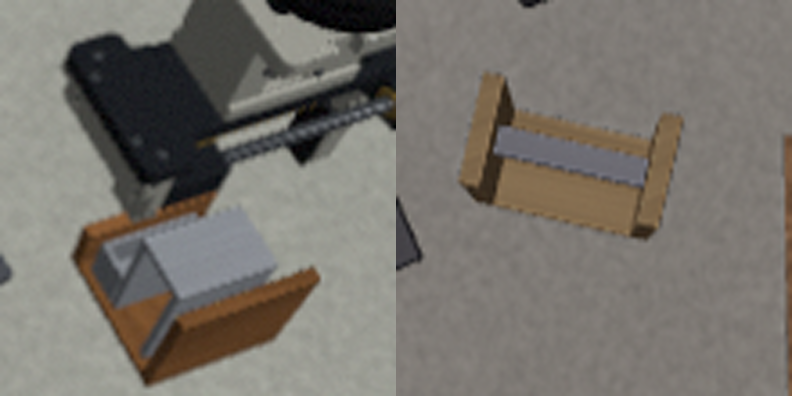

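The gripper is over the sorter with its jaws across the holder, and the rack with its bar at about top (313,168) is free to measure. I descend straight.

arm_command(
  deltas=[
    [0, 0, 4, 0, 0],
    [0, 0, 7, 10, 0],
    [0, 0, 7, 28, 0],
    [0, 0, 7, 48, 0],
    [0, 0, 7, 68, 0],
    [0, 0, 7, 86, 0],
    [0, 0, 7, 98, 0],
    [0, 0, 7, 105, 0],
    [0, 0, 7, 109, 0],
    [0, 0, 7, 109, 0],
  ],
)

```text
time_s: 11.2
eef_pos: [0.5613, 0.2721, 0.0516]
orientation: [[-0.961, -0.276, -0.0], [-0.276, 0.961, -0.0], [0.0, -0.0, -1.0]]
wrist_force: [-0.9, -0.6, 1.1]
opening: 0.088
finger_force: 0.0
```

```bash
python3 - <<'E'
from h import *
o=r.get_obs();T=r.read_camera("top");S=r.read_camera("scene")
print(o["eef_pos"],o["wrist_force"],tool(np.array([.5606,.2699,.050])-o["eef_pos"]))
q=lambda p:(np.array(p)-[396,0])/3.6+[265,125]
qs=lambda p:(np.array(p)-[0,300])/3+[260,170]
tb=q([[497,126],[647,160],[643,186],[493,153]]) # +y+x, -y+x, -y-x, +y-x
sb=qs([[203,478],[80,462],[80,440],[204,458]])
B=tri(T,tb,S,sb);print("bar",B.round(4),B.mean(0).round(4))
P=plane(T,tb,.1)[:,:2];u=P[0]+P[3]-P[1]-P[2];print(P.mean(0),np.degrees(np.arctan2(u[1],u[0]))-90,np.linalg.norm(u)/2)
ct=q([[488,72],[506,78],[478,192],[460,183],[663,114],[683,117],[655,236],[635,233]])
C=plane(T,ct,.131)[:,:2];print("cheeks",C.round(4).tolist(),C.mean(0))
E
```

```text
[0.56125462 0.27213368 0.05162235] [-0.91944529 -0.62441232  1.09752551] [ 1.2 -2.   1.6]
bar [[ 6.052e-01  2.510e-02  9.950e-02  1.000e-04]
 [ 5.861e-01 -5.510e-02  9.760e-02  2.900e-03]
 [ 5.716e-01 -5.350e-02  1.009e-01  1.300e-03]
 [ 5.905e-01  2.730e-02  9.900e-02  2.000e-04]] [ 0.5883 -0.014   0.0993  0.0011]
[ 0.58823866 -0.0145417 ] -13.134255956799393 0.08369634122440424
cheeks [[0.6296, 0.028], [0.6263, 0.0186], [0.5665, 0.0336], [0.5713, 0.043], [0.6066, -0.0636], [0.6049, -0.0741], [0.5426, -0.0587], [0.5443, -0.0483]] [ 0.58650051 -0.01519129]
```

Bar triangulated at z ≈ 0.099, length 0.084, centre (0.588, -0.014), yaw about -13.5°, which is consistent with the description. Now I grip the holder.

arm_command(
  deltas=[
    [120, 1, -2, 1, 0],
    [255, 1, -2, 1, 0],
    [255, 1, -2, 1, 0],
    [255, 1, -2, 1, 0],
    [255, 1, -2, 1, 0],
    [255, 1, -2, 1, 0],
    [255, 1, -2, 1, 0],
    [255, 1, -2, 1, 0],
  ],
  squeeze=30,
)

```text
time_s: 11.97
eef_pos: [0.5613, 0.2703, 0.0517]
orientation: [[-0.961, -0.276, 0.001], [-0.276, 0.961, 0.001], [-0.001, 0.0, -1.0]]
wrist_force: [-2.1, 1.3, 6.7]
opening: 0.0639
finger_force: 30.0
```

arm_command(
  deltas=[
    [255, 0, 0, -3, 0],
    [255, 0, 0, -8, 0],
    [255, 0, 0, -15, 0],
    [255, 0, 0, -25, 0],
    [255, 0, 0, -40, 0],
    [255, 0, 0, -55, 0],
    [255, 0, 0, -70, 0],
    [255, 0, 0, -85, 0],
    [255, 0, 0, -95, 0],
    [255, 0, 0, -100, 0],
  ],
)

```text
time_s: 12.8
eef_pos: [0.5615, 0.2702, 0.1534]
orientation: [[-0.961, -0.276, 0.002], [-0.276, 0.961, 0.002], [-0.003, 0.001, -1.0]]
wrist_force: [-0.5, 0.2, -2.2]
opening: 0.0641
finger_force: 30.0
```

```bash
python3 - <<'E'
from h import *
o=r.get_obs();S=r.read_camera("scene");T=r.read_camera("top")
print(o["eef_pos"],tool(np.array([.455,.19,.12])-o["eef_pos"]),o["wrist_force"],o["torque"],o["opening"])
cv2.imwrite("pics/c6.png",cv2.resize(S["color"][100:250,380:530],None,fx=3.5,fy=3.5,interpolation=2))
E
```

```text
[0.56152056 0.27020477 0.15335673] [124.6 -47.7  33.1] [-0.51113295  0.19522047 -2.21959507] [ 0.03381302 -0.07518072  0.0071199 ] 0.06412703520635149
```

View pics/c6.png

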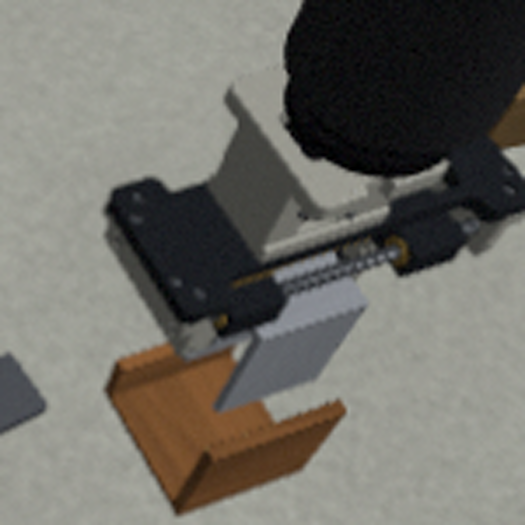

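The holder is held level and clear of the sorter. I carry it to a bare spot at about (0.444, 0.224), clear of the small bank and the sorter.

arm_command(
  deltas=[
    [255, 6, -1, 0, 0],
    [255, 20, -2, 0, 0],
    [255, 40, -4, 0, 0],
    [255, 62, -6, 0, 0],
    [255, 84, -8, 0, 0],
    [255, 104, -10, 0, 0],
    [255, 122, -11, 0, 0],
    [255, 134, -12, 0, 0],
    [255, 140, -12, 0, 0],
    [255, 140, -12, 0, 0],
  ],
)

```text
time_s: 13.73
eef_pos: [0.4287, 0.2192, 0.151]
orientation: [[-0.961, -0.277, -0.0], [-0.277, 0.961, -0.0], [0.0, -0.0, -1.0]]
wrist_force: [-0.2, -0.8, -1.5]
opening: 0.0638
finger_force: 30.0
```

arm_command(
  deltas=[
    [255, 0, 0, 10, 0],
    [255, 0, 0, 25, 0],
    [255, 0, 0, 42, 0],
    [255, 0, 0, 60, 0],
    [255, 0, 0, 76, 0],
    [255, 0, 0, 90, 0],
    [255, 0, 0, 99, 0],
    [255, 0, 0, 103, 0],
    [255, 0, 0, 104, 0],
    [255, 0, 0, 104, 0],
  ],
)

```text
time_s: 14.57
eef_pos: [0.43, 0.2199, 0.0469]
orientation: [[-0.961, -0.276, -0.0], [-0.276, 0.961, -0.0], [0.0, -0.0, -1.0]]
wrist_force: [-0.0, -0.0, -0.2]
opening: 0.064
finger_force: 30.0
```

arm_command(
  deltas=[
    [255, 0, 0, 1, 0],
    [255, 0, 0, 1.5, 0],
    [255, 0, 0, 2, 0],
    [255, 0, 0, 2, 0],
    [255, 0, 0, 2, 0],
  ],
)

```text
time_s: 14.98
eef_pos: [0.43, 0.22, 0.0456]
orientation: [[-0.961, -0.276, 0.001], [-0.276, 0.961, 0.001], [-0.001, 0.001, -1.0]]
wrist_force: [-0.8, 0.2, 2.2]
opening: 0.0638
finger_force: 30.0
```

arm_command(
  deltas=[
    [200, 0, 0, 0, 0],
    [0, 0, 0, 0, 0],
    [0, 0, 0, 0, 0],
    [0, 0, 0, 0, 0],
    [0, 0, 0, 0, 0],
    [0, 0, 0, 0, 0],
    [0, 0, 0, -15, 0],
    [0, 0, 0, -40, 0],
    [0, 0, 0, -75, 0],
    [0, 0, 0, -110, 0],
  ],
)

```text
time_s: 15.82
eef_pos: [0.4291, 0.219, 0.1558]
orientation: [[-0.961, -0.276, -0.002], [-0.276, 0.961, -0.002], [0.002, -0.001, -1.0]]
wrist_force: [1.4, 1.3, -0.8]
opening: 0.0876
finger_force: 0.0
```

arm_command(
  deltas=[
    [0, 0, -10, -20, -0.12],
    [0, 0, -50, -20, -0.24],
    [0, 0, -90, -20, -0.36],
    [0, 0, -120, -20, -0.48],
    [0, 0, -140, -20, -0.6],
    [0, 0, -160, -20, -0.72],
    [0, 0, -180, -20, -0.84],
    [0, 0, -180, -20, -0.96],
    [0, 0, -180, -20, -1.08],
    [0, 0, -180, -20, -1.2],
  ],
)

```text
time_s: 16.65
eef_pos: [0.4793, 0.046, 0.1749]
orientation: [[-0.086, -0.996, -0.0], [-0.996, 0.086, -0.0], [0.0, 0.0, -1.0]]
wrist_force: [0.1, -0.3, -0.2]
opening: 0.087
finger_force: 0.0
```

```bash
python3 - <<'E'
from h import *
o=r.get_obs();S=r.read_camera("scene");T=r.read_camera("top")
print(o["eef_pos"],o["joint_pos"])
c=np.array([.4444,.224,.08]);p=proj(T,c)[0];q=proj(S,c)[0];print(p,q)
def big(i,c,f=4):
    x,y=int(c[0])-50,int(c[1])-60;print(x,y);return cv2.resize(i[y:y+120,x:x+100],None,fx=f,fy=f,interpolation=2)
cv2.imwrite("pics/c7.png",np.hstack([big(T["color"],p),big(S["color"],q)]))
E
```

```text
[0.4793035  0.04600291 0.17490808] [ 5.05332141e-01  9.19242512e-02 -4.92814892e-01 -7.59900766e-05
 -9.86395994e-01 -5.91342098e-01]
[194.4557423 242.3770529] [409.38555646 162.28735107]
144 182
359 102
```

View pics/c7.png

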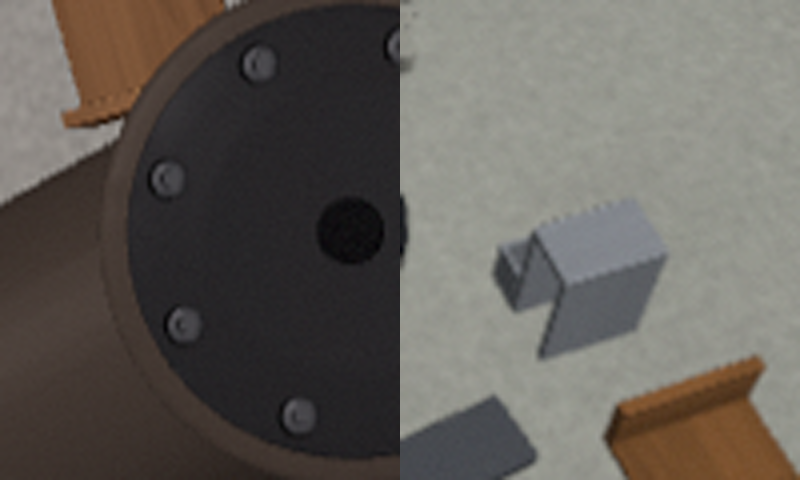

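The holder stands upright by itself, pocket to the robot; the top plate corners in the crop are (535,230), (632,199), (667,253) and (566,283). I compute its pose from these, with the foot corner at (540,357) as a height check.

```bash
python3 - <<'E'
from h import *
o=r.get_obs();S=r.read_camera("scene")
q=lambda p:(np.array(p)-[400,0])/4+[359,102]
P=plane(S,q([[667,253],[566,283],[535,230],[632,199]]),.08)
f=plane(S,q([[540,357],[637,330]]),0);print("top",P.round(4).tolist(),"feet",f.round(4).tolist())
P=P[:,:2];u=P[0]-P[1]+P[3]-P[2];c=P.mean(0)
print(c,"yaw",np.degrees(np.arctan2(u[1],u[0]))-90,np.linalg.norm(u)/2,np.linalg.norm(P[1]-P[2]))
ya=np.degrees(np.arctan2(o["orientation"][1][1],o["orientation"][0][1]));print(ya,"spin to 196:",-np.radians((196-ya)%360))
for t in(c,[.4444,.224]):print(tool(np.array([*t,.2])-o["eef_pos"]))
E
```

```text
top [[0.4553, 0.2584, 0.08], [0.4709, 0.1988, 0.08], [0.4338, 0.1885, 0.08], [0.4166, 0.2473, 0.08]] feet [[0.468, 0.1993, 0.0], [0.4537, 0.2608, 0.0]]
[0.44413866 0.22325164] yaw 15.472230418829 0.06145582559765294 0.038457477828530894
174.89065812007854 spin to 196: -0.36842751873375895
[-172.7   51.7  -25.1]
[-173.5   51.5  -25.1]
```

arm_command(
  deltas=[
    [0, -10, 3, 0, -0.05],
    [0, -30, 9, 0, -0.12],
    [0, -55, 16, 0, -0.2],
    [0, -80, 24, 0, -0.28],
    [0, -105, 31, 0, -0.36],
    [0, -130, 39, 0, -0.365],
    [0, -150, 45, 0, -0.365],
    [0, -165, 49, 0, -0.365],
    [0, -173, 51, 0, -0.365],
    [0, -173, 51, 0, -0.365],
  ],
)

```text
time_s: 17.63
eef_pos: [0.4441, 0.225, 0.175]
orientation: [[0.269, -0.963, 0.0], [-0.963, -0.269, 0.0], [0.0, -0.0, -1.0]]
wrist_force: [0.3, 0.0, -0.2]
opening: 0.0882
finger_force: 0.0
```

```bash
python3 - <<'E'
from h import *
o=r.get_obs()
print(tool(np.array([.4443,.2237,.059])-o["eef_pos"]),np.degrees(np.arctan2(o["orientation"][1][1],o["orientation"][0][1])))
E
```

```text
[  1.3   0.2 116. ] -164.36606737519034
```

arm_command(
  deltas=[
    [0, 1, 0, 10, 0],
    [0, 1, 0, 28, 0],
    [0, 1, 0, 48, 0],
    [0, 1, 0, 68, 0],
    [0, 1, 0, 86, 0],
    [0, 1, 0, 100, 0],
    [0, 1, 0, 110, 0],
    [0, 1, 0, 115, 0],
    [0, 1, 0, 116, 0],
    [0, 1, 0, 116, 0],
  ],
)

```text
time_s: 18.47
eef_pos: [0.4446, 0.2219, 0.0588]
orientation: [[0.269, -0.963, -0.0], [-0.963, -0.269, -0.001], [0.0, 0.001, -1.0]]
wrist_force: [-0.2, -0.2, -0.7]
opening: 0.0876
finger_force: 0.0
```

arm_command(
  deltas=[
    [120, 0, 0, 0, 0],
    [255, 0, 0, 0, 0],
    [255, 0, 0, 0, 0],
    [255, 0, 0, 0, 0],
    [255, 0, 0, 0, 0],
    [255, 0, 0, 0, 0],
    [255, 0, 0, 0, 0],
    [255, 0, 0, 0, 0],
    [255, 0, 0, 0, 0],
    [255, 0, 0, 0, 0],
  ],
  squeeze=25,
)

```text
time_s: 19.3
eef_pos: [0.4445, 0.2226, 0.0591]
orientation: [[0.271, -0.963, -0.0], [-0.963, -0.271, -0.0], [0.0, 0.0, -1.0]]
wrist_force: [-1.2, 0.2, -0.2]
opening: 0.0422
finger_force: 24.9
```

arm_command(
  deltas=[
    [255, 0, 0, -4, 0],
    [255, 0, 0, -12, 0],
    [255, 0, 0, -26, 0],
    [255, 0, 0, -45, 0],
    [255, 0, 0, -68, 0],
    [255, 0, 0, -92, 0],
    [255, 0, 0, -116, 0],
    [255, 0, 0, -138, 0],
    [255, 0, 0, -152, 0],
    [255, 0, 0, -160, 0],
  ],
)

```text
time_s: 20.13
eef_pos: [0.4451, 0.223, 0.2218]
orientation: [[0.271, -0.963, 0.003], [-0.963, -0.271, 0.002], [-0.002, -0.003, -1.0]]
wrist_force: [-0.7, 0.4, -1.7]
opening: 0.042
finger_force: 24.9
```

arm_command(
  deltas=[
    [255, 8, -2, -5, 0.04],
    [255, 24, -6, -10, 0.1],
    [255, 48, -13, -10, 0.16],
    [255, 76, -21, -10, 0.22],
    [255, 104, -29, -10, 0.28],
    [255, 132, -37, -10, 0.34],
    [255, 160, -44, -10, 0.4],
    [255, 188, -52, -10, 0.46],
    [255, 208, -58, -10, 0.51],
    [255, 220, -61, -10, 0.51],
  ],
)

```text
time_s: 20.97
eef_pos: [0.5632, 0.0248, 0.2279]
orientation: [[-0.24, -0.971, -0.002], [-0.971, 0.24, -0.001], [0.001, 0.002, -1.0]]
wrist_force: [0.3, 0.5, -1.4]
opening: 0.0418
finger_force: 24.9
```

```bash
python3 - <<'E'
from h import *
o=r.get_obs()
ya=np.degrees(np.arctan2(o["orientation"][1][1],o["orientation"][0][1]))
print(tool(np.array([.588,-.0143,.2])-o["eef_pos"]),ya,o["opening"])
E
```

```text
[ 32.  -33.5  27.9] 166.14205394688116 0.0418470049471044
```

arm_command(
  deltas=[
    [255, 6, -6, 0, 0],
    [255, 16, -17, 0, 0],
    [255, 26, -27, 0, 0],
    [255, 32, -33, 0, 0],
    [255, 32, -33, 5, 0],
    [255, 32, -33, 10, 0],
    [255, 32, -33, 10, 0],
    [255, 32, -33, 10, 0],
  ],
)

```text
time_s: 21.63
eef_pos: [0.5868, -0.011, 0.2185]
orientation: [[-0.233, -0.972, -0.001], [-0.972, 0.233, -0.0], [0.0, 0.001, -1.0]]
wrist_force: [-0.2, 0.5, -1.1]
opening: 0.042
finger_force: 24.9
```

```bash
python3 - <<'E'
from h import *
o=r.get_obs();S=r.read_camera("scene")
print(o["eef_pos"],tool(np.array([.588,-.0143,.0859])-o["eef_pos"]))
cv2.imwrite("pics/c8.png",cv2.resize(S["color"][140:270,250:370],None,fx=4,fy=4,interpolation=2))
E
```

```text
[ 0.58676027 -0.01095988  0.21847572] [  2.9  -2.  132.6]
```

View pics/c8.png

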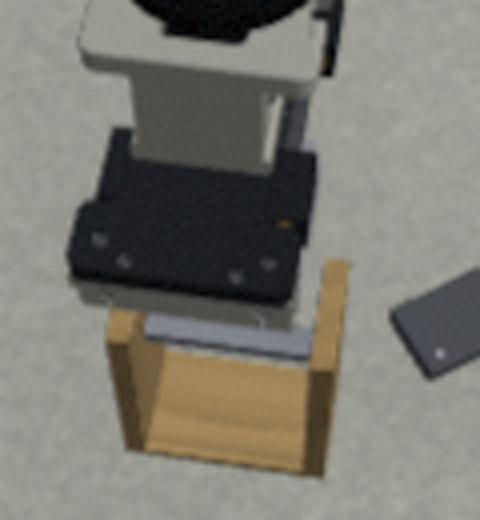

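The holder is above the rack, square to it. I lower until the legs just straddle the bar, then check force.

arm_command(
  deltas=[
    [255, 2, -1, 6, 0],
    [255, 3, -2, 14, 0],
    [255, 3, -2, 24, 0],
    [255, 3, -2, 34, 0],
    [255, 3, -2, 44, 0],
    [255, 3, -2, 52, 0],
    [255, 3, -2, 60, 0],
    [255, 3, -2, 66, 0],
    [255, 3, -2, 70, 0],
    [255, 3, -2, 70, 0],
  ],
)

```text
time_s: 22.52
eef_pos: [0.5882, -0.015, 0.148]
orientation: [[-0.234, -0.972, -0.001], [-0.972, 0.234, -0.0], [0.001, 0.001, -1.0]]
wrist_force: [-1.1, 0.1, -1.3]
opening: 0.0419
finger_force: 24.9
```

```bash
python3 - <<'E'
from h import *
o=r.get_obs()
print(o["wrist_force"],o["torque"],tool(np.array([.588,-.0143,.0855])-o["eef_pos"]))
E
```

```text
[-1.05065133  0.05354935 -1.34078553] [ 0.03154524  0.11442255 -0.01509393] [-0.6  0.3 62.5]
```

arm_command(
  deltas=[
    [255, 0, 0, 6, 0],
    [255, 0, 0, 14, 0],
    [255, 0, 0, 24, 0],
    [255, 0, 0, 34, 0],
    [255, 0, 0, 44, 0],
    [255, 0, 0, 52, 0],
    [255, 0, 0, 57, 0],
    [255, 0, 0, 59, 0],
    [255, 0, 0, 60, 0],
    [255, 0, 0, 60, 0],
  ],
)

```text
time_s: 23.35
eef_pos: [0.5888, -0.0149, 0.089]
orientation: [[-0.234, -0.972, 0.0], [-0.972, 0.234, -0.0], [0.0, -0.0, -1.0]]
wrist_force: [0.0, -0.4, -1.2]
opening: 0.0422
finger_force: 24.9
```

arm_command(
  deltas=[
    [255, 0, 0, 0.7, 0],
    [255, 0, 0, 1.2, 0],
    [255, 0, 0, 1.5, 0],
    [255, 0, 0, 1.5, 0],
    [255, 0, 0, 1.5, 0],
  ],
)

```text
time_s: 23.77
eef_pos: [0.5888, -0.0149, 0.0878]
orientation: [[-0.234, -0.972, 0.0], [-0.972, 0.234, 0.0], [-0.0, -0.0, -1.0]]
wrist_force: [0.2, 0.1, -1.2]
opening: 0.042
finger_force: 24.9
```

arm_command(
  deltas=[
    [255, 0, 0, 0.7, 0],
    [255, 0, 0, 1.2, 0],
    [255, 0, 0, 1.7, 0],
    [255, 0, 0, 2, 0],
    [255, 0, 0, 2, 0],
    [255, 0, 0, 2, 0],
  ],
)

```text
time_s: 24.27
eef_pos: [0.5887, -0.0149, 0.0855]
orientation: [[-0.234, -0.972, -0.0], [-0.972, 0.234, -0.0], [0.0, 0.0, -1.0]]
wrist_force: [0.0, 0.0, -2.3]
opening: 0.0416
finger_force: 24.9
```

arm_command(
  deltas=[
    [255, 0, 0, 0.5, 0],
    [255, 0, 0, 1, 0],
    [255, 0, 0, 1, 0],
    [255, 0, 0, 1, 0],
  ],
)

```text
time_s: 24.6
eef_pos: [0.5888, -0.0149, 0.0848]
orientation: [[-0.234, -0.972, 0.0], [-0.972, 0.234, 0.0], [-0.0, -0.0, -1.0]]
wrist_force: [-0.8, 0.3, 0.8]
opening: 0.0419
finger_force: 24.9
```

Seated. I shift 2.5 mm backward so the front-heavy pocket's weight lies well over the bar, set it down and release.

arm_command(
  deltas=[
    [255, 0, 0, -1.5, 0],
    [255, 0, 0, -2, 0],
    [255, 0, -1.5, -2, 0],
    [255, 0, -2.5, -2, 0],
    [255, 0, -2.5, -1, 0],
    [255, 0, -2.5, 0, 0],
    [255, 0, -2.5, 0, 0],
    [255, 0, -2.5, 0, 0],
  ],
)

```text
time_s: 25.27
eef_pos: [0.5913, -0.0155, 0.0847]
orientation: [[-0.234, -0.972, 0.0], [-0.972, 0.234, -0.0], [-0.0, -0.0, -1.0]]
wrist_force: [-0.0, -0.5, -0.4]
opening: 0.042
finger_force: 24.9
```

arm_command(
  deltas=[
    [200, 0, 0, 0, 0],
    [150, 0, 0, 0, 0],
    [100, 0, 0, 0, 0],
    [0, 0, 0, 0, 0],
    [0, 0, 0, 0, 0],
    [0, 0, 0, 0, 0],
    [0, 0, 0, -10, 0],
    [0, 0, 0, -35, 0],
    [0, 0, 0, -70, 0],
    [0, 0, 0, -110, 0],
  ],
)

```text
time_s: 26.1
eef_pos: [0.5899, -0.0158, 0.195]
orientation: [[-0.234, -0.972, -0.003], [-0.972, 0.234, -0.001], [0.002, 0.003, -1.0]]
wrist_force: [1.7, 0.9, -0.0]
opening: 0.086
finger_force: 0.0
```

arm_command(
  deltas=[
    [0, 0, 40, -20, 0],
    [0, 0, 80, -20, 0],
    [0, 0, 120, -20, 0],
    [0, -40, 140, -20, 0],
    [0, -80, 140, -20, 0],
    [0, -120, 140, -20, 0],
    [0, -160, 140, -20, 0],
    [0, -200, 140, -20, 0],
    [0, -230, 140, -20, 0],
    [0, -230, 140, -20, 0],
  ],
)

```text
time_s: 26.93
eef_pos: [0.51, 0.2457, 0.2149]
orientation: [[-0.231, -0.973, 0.001], [-0.973, 0.231, 0.001], [-0.001, -0.001, -1.0]]
wrist_force: [1.1, 0.1, -0.8]
opening: 0.0873
finger_force: 0.0
```

```bash
python3 - <<'E'
from h import *
o=r.get_obs();S=r.read_camera("scene");T=r.read_camera("top");print(o["eef_pos"],o["time_s"])
def big(i,x,y,w,h,f):return cv2.resize(i[y:y+h,x:x+w],None,fx=f,fy=f,interpolation=2)
cv2.imwrite("pics/c9.png",np.vstack([np.hstack([big(S["color"],255,175,100,85,4),big(T["color"],265,130,100,85,4)]),cv2.resize(S["color"][150:350,120:520],(800,240))[:,:]]))
E
```

```text
[0.5100394  0.24567576 0.21491376] 26.9333
```

View pics/c9.png

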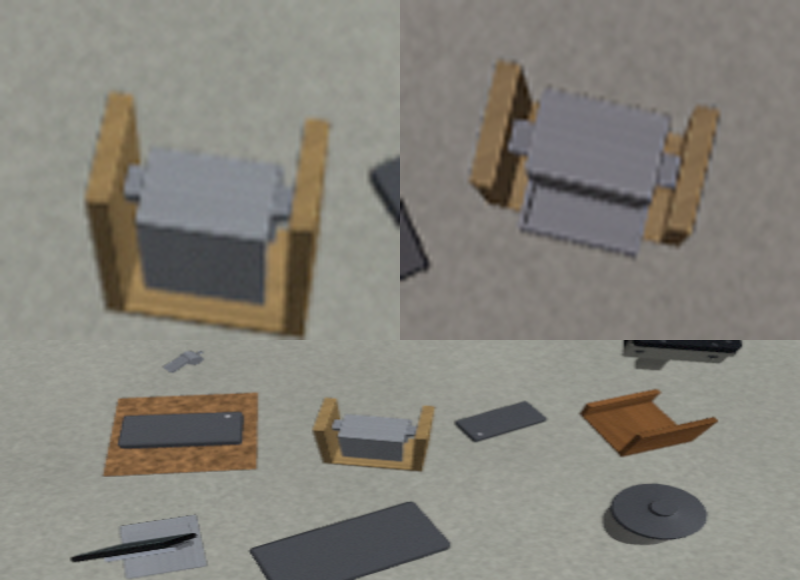

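The holder hangs between the cheeks, pocket towards the robot (top crop, below the plate); the bank is on the mat and the bystanders are unmoved. I check the level by triangulating the plate corners.

```bash
python3 - <<'E'
from h import *
S=r.read_camera("scene");T=r.read_camera("top")
s=np.array([[268,239],[138,225],[148,150],[284,163]])/4+[255,175]
t=(np.array([[545,87],[670,115],[650,200],[528,177]])-[400,0])/4+[265,130]
P=tri(T,t,S,s);print(P.round(4),P.mean(0).round(4))
# top plate vs bar in top view: centre at z=.106
print(plane(T,t,.106).mean(0),plane(S,s,.106).mean(0))
E
```

```text
[[ 6.201e-01  1.060e-02  1.083e-01  4.000e-03]
 [ 6.062e-01 -5.030e-02  1.054e-01  3.600e-03]
 [ 5.649e-01 -4.190e-02  1.041e-01  2.000e-04]
 [ 5.769e-01  2.090e-02  1.031e-01  7.100e-03]] [ 0.592  -0.0152  0.1052  0.0037]
[ 0.59189671 -0.01700561  0.106     ] [ 0.59251512 -0.01330666  0.106     ]
```

```bash
python3 - <<'E'
from h import *
S=r.read_camera("scene");T=r.read_camera("top")
i=S["color"][205:258,280:330].mean(2)
q=lambda p:np.array(p)/4+[255,175]
R=np.array([[np.cos(np.radians(-13.6)),-np.sin(np.radians(-13.6))],[np.sin(np.radians(-13.6)),np.cos(np.radians(-13.6))]])
top=plane(S,q([[268,239],[138,225]]),.106)[:,:2];bot=plane(S,q([[265,301],[143,288]]),.026)[:,:2]
print("bottom-top of back face, rack x,y:",((bot-top)@R).round(4))
for c in range(290,322,8):
    g=np.diff(S["color"][205:258,c].astype(float).mean(1));k=np.argsort(-abs(g))[:4];print(c,[(int(j)+205.5,round(g[j])) for j in sorted(k)])
# expected rows for an upright holder at (0.5921,-0.0152)
for y in(-.02,0,.02):
    E=[np.r_[np.array([.5921,-.0152])+R@[x,y],z] for x,z in((-.021,.106),(.021,.106),(.021,.026))]
    print(proj(S,E).round(1).tolist())
E
```

```text
bottom-top of back face, rack x,y: [[-0.0029 -0.0008]
 [-0.0026 -0.0025]]
290 [(229.5, -26), (230.5, -47), (253.5, 36), (254.5, 19)]
298 [(231.5, -45), (247.5, 29), (254.5, 36), (255.5, 32)]
306 [(232.5, -40), (248.5, 26), (255.5, 24), (256.5, 32)]
314 [(233.5, -34), (249.5, 27), (250.5, 21), (255.5, -23)]
[[298.2, 212.5], [294.2, 231.5], [296.0, 248.5]]
[[308.2, 213.9], [304.5, 233.0], [305.4, 249.9]]
[[318.2, 215.3], [314.9, 234.4], [314.9, 251.3]]
```

The back face is vertical within measuring error (bottom against top under 3 mm, in the direction opposite to a forward tip), so the holder hangs upright. I hand in.

```bash
python3 -c "
from cell import r
print(r.sign_off())"
```

```text
the job is handed in; nothing more can be done
None
```

I handed the job in at about 27 s: the bank lies flat in the middle of the mat, the key pocket hangs upright on the rail with its pocket towards the robot, and the cup, phone and whistle look unmoved.

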